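# Snap the long torch back into the vacant clips

### The job

Put the long slim torch away on the tool strip: snap it sideways, from above, into the one vacant pair of spring clips, so that its smooth body sits fully home in both clips, an end collar sticking out either side, then let go. Leave the short thick torch lying where it is.

Things in the scene. Friction and masses are not known exactly. Their poses are not given: they have to be found in the camera images.
- torch: Long slim bare-aluminium torch, loose, lying flat on the bench: 190 mm long, smooth round body 22 mm in diameter, at each end a six-sided collar 20 mm long, 26 mm across flats, on which it rests. About 130 g. Origin: its middle, on its axis (13 mm above the bench as it lies); x along it to the lens end. Grip it across the body near the middle.
- seat (a point): Where the torch's middle lies when fully home in the vacant place: 48 mm above the bench, 30 mm above the dark clip plate. x: level, the line along which the torch must lie (either end first); y: level, along the row of places; z up. The places are 96 mm apart; the other two hold a fixed screwdriver and a fixed brush.
- clip: The vacant place: fixed dark grey plate 150 x 82 mm, origin 36 mm below the seat, same axes. Two steel spring clips, 12 mm wide, at x = +-46 mm: 80 mm between them is free for fingers. Jaws open upward: lips 37 mm apart at 19.5 mm above the seat, throat 16 mm wide at 9 mm above it. The torch body is pressed straight down through both, roughly 6 N in all; the jaws then hold it.
- short_torch: Short thick torch of the same bare aluminium, loose, lying on the bench near the long one: 100 mm long, body 32 mm in diameter, six-sided end collars 36 mm across flats. Origin at its middle on its axis, 18 mm above the bench; x along it. Not to be moved.
Not all that is in view belongs to the job. Leave any brown or turquoise look-alike of the torch alone.

How it is judged (in metres and radians):
At the end, for the whole second after the job is handed in: The long torch lies still in both clips of the vacant place: its middle within 25 mm along, 10 mm across and 6 mm in height of the seat point, its axis within 10 degrees of the place's x axis (either end first) (z of torch in the frame of seat between -0.006 and 0.006 m and y of torch in the frame of seat between -0.01 and 0.01 m and x of torch in the frame of seat between -0.025 and 0.025 m and angle between the x axis of torch and the x axis of seat, either way round below 0.175 rad and linear speed of torch below 0.02 m/s); the robot touches nothing.
It fails at once if the short thick torch is moved by more than 40 mm (distance of short_torch from where it was at the start of the episode above 0.04 m).
It also fails if it takes over 35 s, if anything falls off the work surface, if the arm or the gripper's body presses on something with over 40 N, if the wrist force passes 120 N, or if a joint passes its speed limit or range.

### The arm

A 6-joint arm with a two-finger parallel gripper is mounted at the origin on the work surface. World frame = base frame: x ahead of the robot, y to its left, z up, the work surface at z = 0. Lengths are in mm, angles in rad, forces in N, time in s.
With the tool pointing down it reaches from about 325 to 900 mm from the base axis. Payload 3.5 kg.
Tool frame: the origin (TCP) lies at the very end of the fingers, on their centre line; the grasp point (between the pads) lies 19 mm behind it; z points along the fingers, y is the direction in which the jaws open and shut (so a half turn about z gives the same grasp; the last joint's range is limited). The gripper opens to 85 mm and grips with 20 to 120 N. Pads are 22 mm wide; open, the fingers measure 114 mm over their backs; the gripper's body (76 mm by 85 mm) begins 54 mm behind the grasp point. The pads swing forward as they close: fully open they stand 13 mm farther back than shut.
Start: joints at [-1.444, 0.276, -0.026, 1.268, 0, 1.467], TCP at [142.352, -608.57, 198.713] pointing down, gripper open.
Joint ranges: [-3.12, 3.12], [-0.85, 1.88], [-1.08, 1.24], [-1.95, 2.15], [-1.57, 1.53], [-3.14, 3.14]. Speed limits (rad/s): [2.57, 2.57, 3.14, 3.14, 3.14, 3.14].

### API

Orientations are given as a rotation vector (axis times angle).
In Python, from plant import read_state, cams, robot gives the robot as it stands.
- The arm moves only by the tool apply_moves, never from a script. Its argument "deltas" is a list of rows, each a list of 7 numbers: the shift along the tool's x, y, z in cm, then the turn, a rotation vector about the tool's x, y, z in rad, then the opening, from 0 (shut) to 1 (fully open). In form: [[x, y, z, wx, wy, wz, claw], ...]. A call has 1 to 5 rows; each row is the pose to reach, as a shift and turn from the pose commanded when the call began, along the tool's axes at that moment; what a row does not reach only later rows make up. A row lasts 1/12 s, in which the tool goes at most 41.7 mm and 7.16 degrees, less where a joint would pass 70% of its speed; a pose out of reach is approached as far as the arm can. A call with a gripper value outside its range is refused whole. The fingers move at their own pace and stop on an object; "newtons" is the grip in N (left out, the last holds). Time passes only in rows, so rows that repeat a pose let the fingers close. It gives the time, the measured TCP pose, the force and the opening at its end, in the units of the state.
- read_state(): the state, without advancing time (a new reading comes with each control period).
- cams.read_camera(name): name is "scene" or "top" or "wrist"; returns a dict with "img" (400x640x3 uint8, red, green, blue), "z_map" (400x640 float32, mm along the optical axis (not along the pixel's ray), 0 where there is no reading), "K" (3x3 intrinsics, pixels), "dist_coeffs" ([k1, k2, p1, p2, k3] as OpenCV has them; the pictures are not rectified), "R" (3x3) and "t" (3): a world point X has camera coordinates R X + t. Camera axes: x right, y down, z forward; pixel columns grow to the right and rows downward; lengths in mm; the calibration is good to about 2 mm. A picture is of the moment at which its call begins.
- robot.sign_off(): hands the job in, once; it reports no verdict.
The state is a dict: "time": time; "joint_pos": joint angles; "dq": joint speeds; "tau": joint torques, N m; "eef_pos": TCP position; "tool_rot": TCP orientation; "contact_force": force on the tool from outside, world axes, zero at the start; "torque": the same for the moment, N m; "opening": finger opening in mm.
Only numpy, scipy, OpenCV 4.12 (cv2) and the standard library are available. Lean on these libraries where they do the work, as an engineer would, in place of code of your own. Each camera call takes 0.05 s, during which the arm holds its last target. There are 200 camera calls.

## Working session

There is one attempt and no reset: what is moved stays moved. The work goes in short steps, Python scripts to look and compute and a tool call to move; the robot and the scene stay as the last step left them, time stands still between calls to the robot, and variables do not carry over. Pictures are saved under pics/ and viewed, about 8 in all and at most 12, crops included, and the job is handed in when it is done.

Besides the shell and the picture viewer there is one more tool, called after "Request:" by a JSON object that holds its "api" and its "payload". apply_moves: Moves the arm, as the interface text tells. Its arguments: {"type":"object","properties":{"deltas":{"type":"array"},"newtons":{"type":"number"}},"required":["deltas"]}

```bash
ls; mkdir -p pics; python3 - <<'E'
from plant import read_state,cams,robot
import cv2,pickle
print(read_state())
d={}
for n in("scene","top","wrist"):
    c=cams.read_camera(n);d[n]=c
    cv2.imwrite(f"pics/a_{n}.png",c["img"][...,::-1]);print(n,c["K"].tolist(),c["dist_coeffs"],c["R"].round(3).tolist(),c["t"], (c["z_map"]>0).mean())
pickle.dump(d,open("a.pkl","wb"))
E
```

```text
pics
{'time': 0.0, 'joint_pos': array([-1.44437197e+00,  2.77165273e-01, -2.79204044e-02,  1.26798907e+00,
       -1.02597806e-07,  1.46738854e+00]), 'dq': array([-0.00057575,  0.00105385,  0.00056064,  0.00083695, -0.00031322,
       -0.00214026]), 'tau': array([-5.81738391e-05, -4.45510948e+01,  2.95202351e+01,  1.62521243e-02,
       -1.86760276e-04, -1.14518837e-06]), 'eef_pos': array([ 142.25944097, -607.70419896,  197.52112564]), 'tool_rot': array([-3.11860876e+00, -3.59964185e-01,  4.13176993e-05]), 'contact_force': array([-0.31993301, -0.38346006,  0.07718806]), 'torque': array([-0.02389858, -0.02816665,  0.03926179]), 'opening': 85.48948045689181}
scene [[476.4797704628957, 0.0, 322.3487217096359], [0.0, 476.4797704628957, 204.88084202621408], [0.0, 0.0, 1.0]] [-0.07457194  0.          0.          0.          0.        ] [[0.893, 0.45, -0.004], [0.341, -0.684, -0.645], [-0.293, 0.575, -0.764]] [-393.84652723 -129.13781631 1328.07874531] 0.99590234375
top [[374.6193656081999, 0.0, 319.3889483362887], [0.0, 374.6193656081999, 204.73051977378768], [0.0, 0.0, 1.0]] [0.00303122 0.         0.         0.         0.        ] [[-0.024, -1.0, -0.008], [-0.991, 0.025, -0.132], [0.132, 0.005, -0.991]] [-13.72051606 448.70445561 817.04084228] 0.996203125
wrist [[278.608165596803, 0.0, 316.9654106482348], [0.0, 278.608165596803, 195.64302282694857], [0.0, 0.0, 1.0]] [-0.03145889  0.          0.          0.          0.        ] [[0.227, -0.974, -0.002], [-0.94, -0.22, 0.261], [-0.254, -0.058, -0.965]] [-623.97666858  -33.78825097  377.08906858] 0.98903515625
```

View pics/a_top.png

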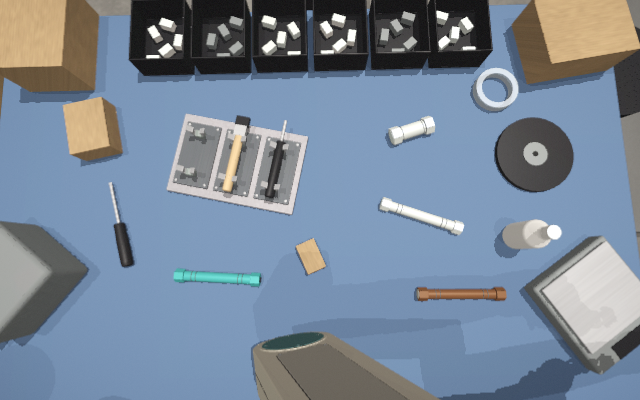

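View pics/a_scene.png

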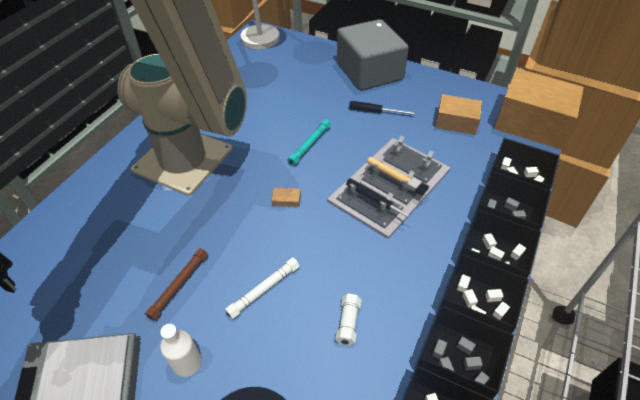

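Top view: long torch (381,205)–(462,228), short torch around (411,131). The vacant place is the leftmost plate, with clips near (197,131) and (188,177).

```bash
cat >h.py <<'E'
import numpy as np,cv2
def cloud(c,box=None):
    "world point per pixel (HxWx3), NaN where no depth"
    h,w=c["z_map"].shape
    uv=np.stack(np.meshgrid(np.arange(w),np.arange(h)),-1).reshape(-1,1,2).astype(float)
    n=cv2.undistortPoints(uv,c["K"],c["dist_coeffs"]).reshape(-1,2)
    z=c["z_map"].reshape(-1,1).astype(float); z[z==0]=np.nan
    P=np.c_[n,np.ones(len(n))]*z
    return ((P-c["t"])@c["R"]).reshape(h,w,3)
def proj(c,X):
    return cv2.projectPoints(np.array(X,float).reshape(-1,1,3),cv2.Rodrigues(c["R"])[0],c["t"].astype(float),c["K"],c["dist_coeffs"])[0].reshape(-1,2)
def tri(cs,px):
    A=[];b=[]
    for c,p in zip(cs,px):
        n=cv2.undistortPoints(np.array(p,float).reshape(1,1,2),c["K"],c["dist_coeffs"]).ravel()
        for i in(0,1):
            r=n[i]*c["R"][2]-c["R"][i];A.append(r);b.append(c["t"][i]-n[i]*c["t"][2])
    return np.linalg.lstsq(np.array(A),np.array(b),rcond=None)[0]
E
python3 - <<'E'
import pickle;from h import *
d=pickle.load(open("a.pkl","rb"))
T=cloud(d["top"]);S=cloud(d["scene"])
print("bench",np.nanmedian(T[240:280,340:400,2]),np.nanmedian(S[215:240,300:320,2]), T[216,422],T[155,194],T[131,411])
ctr=T[216,422][:2]
for n,C in(("top",T),("scene",S)):
    P=C.reshape(-1,3);P=P[~np.isnan(P[:,0])]
    m=(np.linalg.norm(P[:,:2]-ctr,axis=1)<115)&(P[:,2]>9)&(P[:,2]<60);Q=P[m]
    # cluster around the principal line
    (cx,cy),(w,h),a=cv2.minAreaRect(Q[:,:2].astype(np.float32));print(n,len(Q),(cx,cy),w,h,a,np.percentile(Q[:,2],[50,95,99]))
# triangulate ends
for a,b in(((381,205),(296,265)),((462,228),(231,311))):print(tri([d["top"],d["scene"]],[a,b]))
# clips
for nm,C,r in(("top",T,(slice(110,200),slice(165,225))),("scene",S,(slice(130,170),slice(385,450)))):
    P=C[r].reshape(-1,3);P=P[~np.isnan(P[:,0])];print(nm,"plate z",np.median(P[:,2]),np.percentile(P[:,2],[5,90,98]))
    Q=P[(P[:,2]>28)];print(len(Q));
    if nm=="top":np.set_printoptions(suppress=True,precision=1);print(Q[::max(1,len(Q)//40)])
for n,x0,y0,x1,y1 in(("top",150,100,320,220),("scene",310,120,460,240)):
    cv2.imwrite(f"pics/b_{n}.png",cv2.resize(d[n]["img"][y0:y1,x0:x1,::-1],None,fx=4,fy=4,interpolation=cv2.INTER_CUBIC))
E
```

```text
bench -0.6974570878808785 0.042663119133797736 [ 417.58056879 -255.95004112   23.65726315] [575.03510229 266.65435979  15.30234385] [ 614.33950174 -240.11259266   32.03072431]
top 889 (420.8538513183594, -255.61578369140625) 191.2541961669922 29.602214813232422 70.1879653930664 [21.67510078 25.97424499 27.54077597]
scene 898 (422.8979797363281, -255.97262573242188) 193.18333435058594 28.515871047973633 69.8720474243164 [21.59232531 26.23749634 27.66466381]
[ 451.6556397  -166.28111751   -1.4670925 ]
[ 392.11404326 -342.07827317   22.59316677]
top plate z 12.718250329866137 [-2.28414392 18.94166185 60.23232965]
317
[[630.5 266.6  64.6]
 [629.8 261.6  59.8]
 [628.2 260.1  57.5]
 [625.1 261.4  60. ]
 [621.9 230.   66.8]
 [622.8 261.5  59.8]
 [621.7 234.1  60.9]
 [621.2 257.8  57.2]
 [628.9 249.7  34.3]
 [618.9 259.9  57.5]
 [625.9 251.4  36.1]
 [619.  262.4  50.5]
 [623.3 251.1  36.7]
 [617.7 261.3  47. ]
 [614.4 242.4  55.7]
 [619.1 260.6  35.6]
 [613.5 239.4  51.1]
 [617.2 252.   33.7]
 [615.  254.4  33.3]
 [613.3 246.   30.5]
 [539.9 280.8  62.6]
 [539.4 279.2  55. ]
 [535.8 279.2  60.7]
 [532.8 286.5  64.6]
 [537.8 279.2  42.8]
 [533.  257.   60.7]
 [531.2 283.2  61.6]
 [537.  277.1  35.9]
 [529.1 250.3  67. ]
 [533.6 279.8  40.8]
 [528.5 257.   60.4]
 [530.9 281.3  42.6]
 [526.6 259.6  59.3]
 [530.  277.   35.8]
 [522.9 251.   64.7]
 [527.4 269.9  36.4]
 [518.7 191.   66.9]
 [524.4 264.4  38.9]
 [517.1 187.5  63.4]
 [514.2 193.   67.5]
 [512.8 194.   63.5]
 [510.  193.4  65.9]
 [508.2 189.6  63.6]
 [503.3 185.5  53.9]
 [491.7 187.1  55.8]
 [485.3 185.3  54.1]]
scene plate z 2.260154050425722 [-3.8 25.5 59.4]
249
```

View pics/b_top.png

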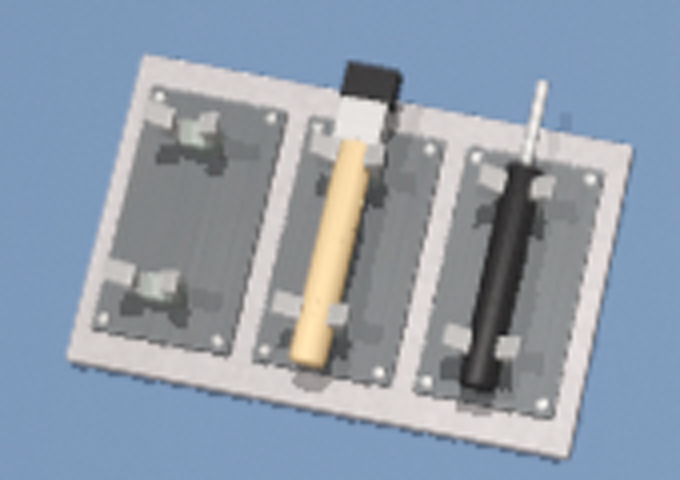

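View pics/b_scene.png

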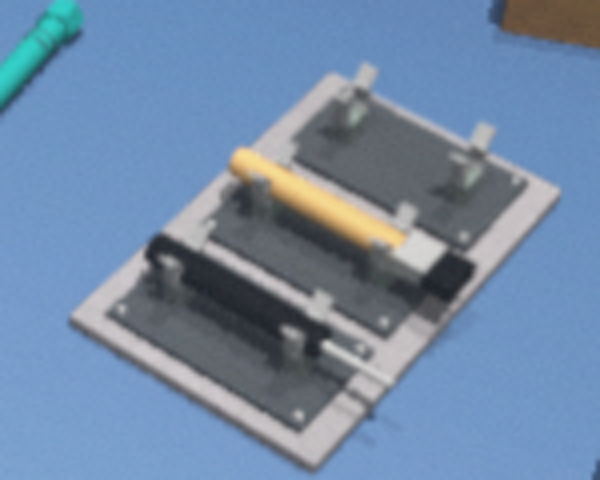

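Triangulation and both depth clouds agree on the torch: middle ≈ (421,-256), axis ≈ 70°, top of body about 24 mm. The pictures show each clip's lips and the plate's white screws; I use these next to get the seat.

```bash
cat >>h.py <<'E'
def delta(p,psi,tp,tpsi):
    "tool-down move: shift cm in tool axes, wz rad"
    a=np.radians(psi);d=(np.array(tp)-p)/10
    w=np.radians((tpsi-psi+180)%360-180)
    return np.round([d[0]*np.cos(a)+d[1]*np.sin(a),d[0]*np.sin(a)-d[1]*np.cos(a),-d[2],-w],3)
def pose():
    from plant import read_state
    from scipy.spatial.transform import Rotation as Ro
    s=read_state();R=Ro.from_rotvec(s["tool_rot"]).as_matrix()
    return s["eef_pos"],np.degrees(np.arctan2(R[1,0],R[0,0])),R[:,2],s
E
python3 - <<'E'
import pickle;from h import *
np.set_printoptions(suppress=True,precision=1)
d=pickle.load(open("a.pkl","rb"));t,s=d["top"],d["scene"]
def onplane(c,p,z):
    n=np.r_[cv2.undistortPoints(np.array(p,float).reshape(1,1,2),c["K"],c["dist_coeffs"]).ravel(),1]
    r=n@c["R"];o=-c["R"].T@c["t"];return o+r*(z-o[2])/r[2]
sc=[onplane(t,(150+x/4,100+y/4),18) for x,y in((159,96),(272,118),(103,318),(218,342))]
sc=np.array(sc);print(sc);print("ctr",sc.mean(0),"ang",np.degrees(np.arctan2(*(sc[:2].sum(0)-sc[2:].sum(0))[1::-1])))
# triangulate two common screws/corners: near-right plate screws  (top 272,118)<->(scene 464,237) ; (159,96)<->(517,182)
for a,b in(((272,118),(464,237)),((159,96),(517,182))):print("tri",tri([t,s],[(150+a[0]/4,100+a[1]/4),(310+b[0]/4,120+b[1]/4)]))
T=cloud(t);S=cloud(s)
for C in(T,S):
    P=C.reshape(-1,3);P=P[~np.isnan(P[:,0])]
    for x0,y0 in((624,248),(533,268)):
        Q=P[(abs(P[:,0]-x0)<18)&(abs(P[:,1]-y0)<24)&(P[:,2]>50)&(P[:,2]<72)]
        l=Q[Q[:,1]<y0].mean(0);r=Q[Q[:,1]>y0].mean(0);print("lips",l,r,(l+r)/2,len(Q))
# tallest things on the way
P=T.reshape(-1,3);m=(P[:,0]>200)&(P[:,0]<480)&(P[:,1]<-230)&(P[:,1]>-650);print("maxz",P[m][np.nanargmax(P[m][:,2])])
m=(P[:,0]>450)&(P[:,1]<320)&(P[:,1]>100)&(P[:,0]<660);print("strip maxz",P[m][np.nanargmax(P[m][:,2])])
p,psi,z,_=pose();print(p,psi,z,delta(p,psi,[421.5,-256,130],70))
E
```

```text
[[649.8 277.3  18. ]
 [634.6 210.3  18. ]
 [517.  306.9  18. ]
 [501.2 239.9  18. ]]
ctr [575.7 258.6  18. ] ang -12.554345260040918
tri [637.6 212.5  15.2]
tri [653.4 280.3  12.8]
lips [617.7 235.5  60.9] [624.6 263.   60.6] [621.2 249.2  60.8] 71
lips [528.5 255.2  62.1] [534.8 282.8  61.5] [531.7 269.   61.8] 65
lips [619.9 236.6  55. ] [626.4 262.9  60.4] [623.2 249.7  57.7] 53
lips [532.6 255.5  57.3] [538.6 283.4  60.1] [535.6 269.4  58.7] 45
maxz [ 365.1 -459.7  152.2]
strip maxz [614.1 229.1  69.2]
[ 142.3 -607.9  197.8] 13.166402281960794 [-0.  0. -1.] [ 35.2 -27.9   6.8  -1. ]
```

Request:
{"api": "apply_moves", "payload": {"deltas": [[2.9,-2.3,0,0,0,-0.09,1],[5.8,-4.6,0,0,0,-0.18,1],[8.7,-6.9,0,0,0,-0.27,1],[11.6,-9.2,0,0,0,-0.36,1],[14.5,-11.5,0,0,0,-0.45,1]], "newtons": 60}}

```text
time: 0.57
eef_pos: [257.9, -461.9, 198.3]
tool_rot: [-2.959, -1.053, -0.0]
contact_force: [1.1, -0.9, -0.9]
opening: 85.8
```

```bash
python3 -c "
from h import *
p,psi,z,s=pose();print(s['time'],p,psi,delta(p,psi,[421.5,-256,160],70))"
```

```text
0.5667 [ 257.92596395 -461.86232878  198.27845038] 39.167684252781484 [25.684 -5.629  3.828 -0.538]
```

Request:
{"api": "apply_moves", "payload": {"deltas": [[4,-0.88,0,0,0,-0.107,1],[8,-1.76,0,0,0,-0.215,1],[12,-2.64,0,0,0,-0.322,1],[16,-3.5,0,0,0,-0.43,1],[20,-4.4,0.5,0,0,-0.538,1]]}}

```text
time: 0.98
eef_pos: [386.5, -302.4, 194.5]
tool_rot: [2.571, 1.802, 0.001]
contact_force: [0.6, -0.5, -0.1]
opening: 85.1
```

Request:
{"api": "apply_moves", "payload": {"deltas": [[3,1.5,2,0,0,0,1],[5.12,2.4,3.5,0,0,0,1],[5.12,2.4,3.5,0,0,0,1]]}}

```text
time: 1.23
eef_pos: [425.6, -259.0, 155.4]
tool_rot: [-2.567, -1.8, 0.0]
contact_force: [-1.0, -0.8, -0.5]
opening: 85.6
```

```bash
python3 - <<'E'
from h import *
from plant import cams
p,psi,z,s=pose();print(s['time'],p,psi,delta(p,psi,[421.5,-256,160],70))
c=cams.read_camera("wrist");cv2.imwrite("pics/c.png",c["img"][...,::-1])
C=cloud(c);P=C.reshape(-1,3);P=P[~np.isnan(P[:,0])]
Q=P[(np.linalg.norm(P[:,:2]-[421,-256],axis=1)<115)&(P[:,2]>9)&(P[:,2]<60)]
print(len(Q),cv2.minAreaRect(Q[:,:2].astype(np.float32)),np.percentile(Q[:,2],[50,99]))
E
```

```text
1.2333 [ 425.56682882 -259.0282592   155.37853472] 70.06980011670328 [ 0.146 -0.486 -0.462  0.001]
3381 ((420.09698486328125, -254.79501342773438), (190.725830078125, 28.635461807250977), 69.97032928466797) [21.59056189 25.97122986]
```

View pics/c.png

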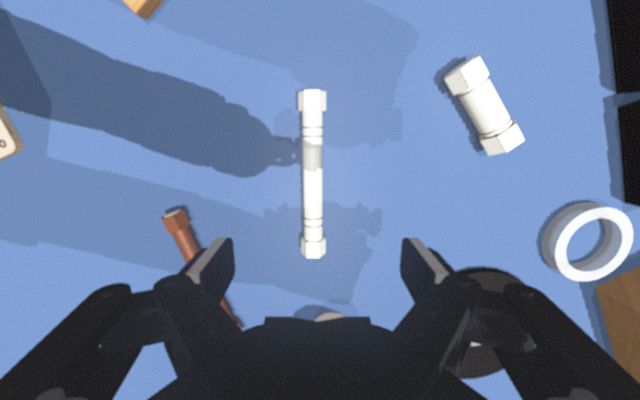

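The wrist view shows the long torch upright in the picture, from (312,90) to (313,258), midway between the fingers. The short torch at (485,105) is clear. The wrist measurement gives (420,-255), 70°, which agrees.

Request:
{"api": "apply_moves", "payload": {"deltas": [[0.18,-0.6,4,0,0,0,1],[0.18,-0.6,8,0,0,0,1],[0.18,-0.6,11,0,0,0,1],[0.18,-0.6,13,0,0,0,1],[0.18,-0.6,14,0,0,0,1]]}}

```text
time: 1.7
eef_pos: [417.9, -259.3, 16.1]
tool_rot: [-2.575, -1.793, 0.003]
contact_force: [-0.3, -1.0, 0.2]
opening: 85.5
```

Request:
{"api": "apply_moves", "payload": {"deltas": [[0,0,0.6,0,0,0,1],[0,0,1.0,0,0,0,1],[0,0,1.0,0,0,0,1]]}}

```text
time: 1.95
eef_pos: [420.9, -261.0, 9.3]
tool_rot: [2.577, 1.795, 0.0]
contact_force: [0.2, -0.9, -0.1]
opening: 85.7
```

```bash
python3 -c "
from h import *
p,psi,z,s=pose();print(s['time'],p,psi,s['contact_force'],delta(p,psi,[420.3,-255.1,4],70))"
```

```text
1.95 [ 420.93433498 -261.01970606    9.27222214] 69.73897253397234 [ 0.20785844 -0.91727588 -0.08888185] [ 0.533 -0.265  0.527 -0.005]
```

Request:
{"api": "apply_moves", "payload": {"deltas": [[0.5,-0.2,0.45,0,0,0,1],[0.5,-0.2,0.45,0,0,0,1],[0.5,-0.2,0.45,0,0,0,0.15],[0.5,-0.2,0.45,0,0,0,0.15],[0.5,-0.2,0.45,0,0,0,0.15]], "newtons": 60}}

```text
time: 2.37
eef_pos: [420.7, -255.0, 4.7]
tool_rot: [2.576, 1.797, 0.0]
contact_force: [0.2, 0.3, 0.2]
opening: 51.4
```

Request:
{"api": "apply_moves", "payload": {"deltas": [[0,0,0,0,0,0,0],[0,0,0,0,0,0,0],[0,0,0,0,0,0,0],[0,0,0,0,0,0,0],[0,0,0,0,0,0,0]], "newtons": 60}}

```text
time: 2.78
eef_pos: [420.3, -254.7, 4.2]
tool_rot: [-2.577, -1.797, -0.0]
contact_force: [0.5, 0.1, -0.6]
opening: -0.4
```

The fingers closed on nothing, so I look before going on.

```bash
python3 - <<'E'
from h import *
from plant import cams
p,psi,z,s=pose();print(s['time'],p,psi,z,s['opening'],s["contact_force"])
c=cams.read_camera("wrist");a=cams.read_camera("scene");t=cams.read_camera("top")
A=c["img"][...,::-1];B=cv2.resize(a["img"][230:350,180:372,::-1],(640,400))
for n,C in(("w",c),("s",a),("t",t)):
    P=cloud(C).reshape(-1,3);P=P[~np.isnan(P[:,0])]
    Q=P[(np.linalg.norm(P[:,:2]-[421,-256],axis=1)<125)&(P[:,2]>9)&(P[:,2]<28)]
    print(n,len(Q),cv2.minAreaRect(Q[:,:2].astype(np.float32)))
cv2.imwrite("pics/d.png",cv2.resize(np.vstack([A,B]),(480,600)))
E
```

```text
2.7833 [ 420.27856787 -254.74740931    4.19969167] 69.77058528970409 [-2.86608238e-05  5.17185466e-05 -9.99999998e-01] -0.3648081815958143 [ 0.49570479  0.10054587 -0.59242715]
w 6935 ((424.2867431640625, -238.4764862060547), (159.1156463623047, 29.513164520263672), 68.9279556274414)
s 781 ((423.6719970703125, -256.08648681640625), (192.9385528564453, 27.717674255371094), 70.1250228881836)
t 427 ((423.74456787109375, -236.33432006835938), (153.94827270507812, 29.005781173706055), 66.855712890625)
```

View pics/d.png

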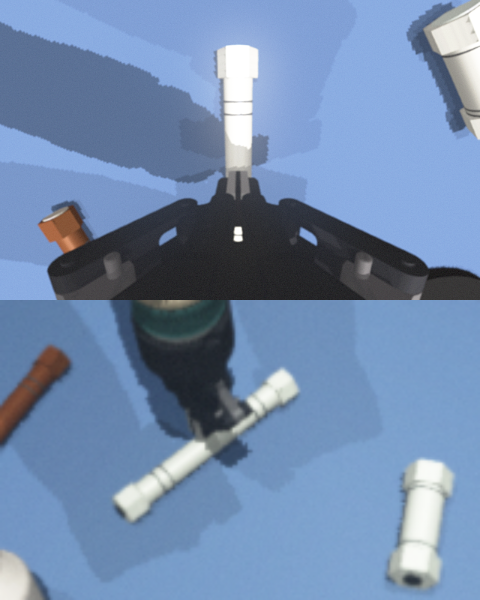

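```bash
python3 - <<'E'
from h import *
from plant import cams
np.set_printoptions(suppress=True,precision=1,linewidth=160)
c=cams.read_camera("wrist");C=cloud(c)
for r in(200,215,225,232,240,250,260):print(r,[C[r,k].round(0).astype(int).tolist() for k in (285,300,310,317,324,334,349) if C[r,k,0]==C[r,k,0]])
print(proj(c,[[420.3,-254.7,4.2],[420.3,-254.7,23.2]]))
a=cams.read_camera("scene");print(proj(a,[[420.3,-254.7,4.2],[420.3,-254.7,23.2]]))
A=cv2.resize(c["img"][180:330,220:420,::-1],(800,600))[:, :400*2]
B=cv2.resize(a["img"][245:315,225:305,::-1],(400,350),interpolation=cv2.INTER_CUBIC)
cv2.imwrite("pics/e.png",np.hstack([cv2.resize(A,(400,300)),cv2.resize(B,(343,300))]))
E
```

```text
200 [[405, -234, -1], [417, -233, 15], [423, -234, 23], [427, -235, 23], [431, -237, 22], [436, -241, 15], [445, -249, -1]]
215 [[400, -244, -2], [413, -243, 14], [420, -242, 22], [424, -243, 23], [428, -245, 22], [433, -250, 14], [441, -259, -1]]
225 [[398, -251, -1], [410, -249, 14], [418, -248, 22], [422, -250, 22], [425, -251, 21], [431, -256, 16], [439, -266, -1]]
232 [[396, -255, 0], [406, -259, -1], [420, -244, 46], [424, -244, 47], [427, -246, 46], [429, -260, 15], [437, -271, -1]]
240 [[394, -261, -1], [414, -246, 46], [421, -243, 57], [424, -244, 56], [427, -246, 56], [430, -252, 46], [436, -277, -2]]
250 [[391, -268, -1], [415, -246, 58], [421, -244, 66], [423, -245, 67], [426, -246, 66], [429, -252, 57], [433, -284, -1]]
260 [[412, -239, 78], [418, -240, 81], [420, -245, 73], [423, -246, 73], [426, -245, 78], [431, -244, 81], [436, -248, 77]]
[[317.7 222.4]
 [317.8 233.6]]
[[262.5 288.4]
 [261.7 284. ]]
```

View pics/e.png

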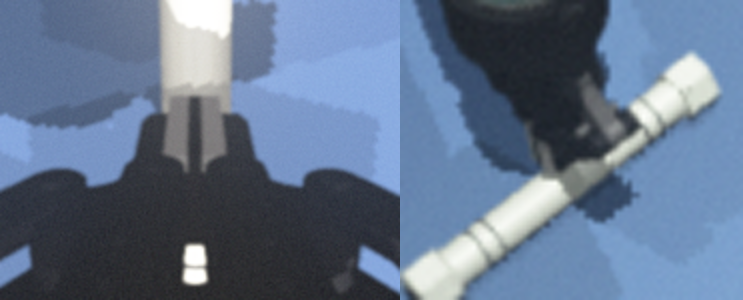

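```bash
python3 - <<'E'
from h import *
from plant import cams
a=cams.read_camera("scene");C=cloud(a)
for r in range(276,294,2):
    print(r,[C[r,k].round(0).astype(int).tolist() for k in range(256,276,3)])
p,psi,z,s=pose();print(p,s["opening"],s["joint_pos"],s["tau"])
E
```

```text
276 [[423, -270, 80], [430, -269, 85], [438, -269, 90], [451, -276, 110], [462, -280, 124], [471, -282, 133], [476, -278, 130]]
278 [[417, -265, 61], [426, -266, 68], [443, -276, 95], [453, -279, 109], [464, -283, 121], [473, -285, 131], [477, -280, 127]]
280 [[415, -264, 51], [424, -265, 58], [443, -277, 90], [451, -278, 97], [463, -282, 113], [474, -287, 127], [438, -232, 20]]
282 [[414, -264, 41], [424, -266, 51], [432, -266, 57], [451, -278, 90], [431, -245, 24], [435, -240, 21], [439, -235, 16]]
284 [[398, -248, -3], [424, -268, 46], [432, -267, 50], [426, -251, 22], [431, -246, 19], [436, -242, 16], [440, -236, 11]]
286 [[411, -264, 22], [419, -263, 26], [424, -259, 25], [429, -256, 23], [434, -251, 20], [436, -244, 10], [438, -235, -2]]
288 [[414, -269, 23], [420, -266, 23], [425, -262, 21], [429, -257, 16], [433, -252, 12], [436, -244, 2], [441, -240, -1]]
290 [[416, -272, 22], [423, -270, 23], [428, -266, 21], [432, -261, 16], [433, -252, 3], [439, -250, 4], [444, -245, 0]]
292 [[420, -277, 23], [424, -273, 19], [429, -269, 17], [428, -258, -1], [435, -256, 2], [440, -252, -1], [447, -250, 3]]
[ 420.30136044 -254.73967092    4.21944636] 0.050628017833108746 [-6.76503513e-01  2.33896572e-01 -5.41445180e-01  7.95461153e-01
  2.40149435e-06  1.24727092e+00] [-1.43867041e-03 -3.52801251e+01  2.25470406e+01  1.14744205e-03
 -1.76823642e-04  1.42852855e-05]
```

Both depth views put the shut fingertips at z ≈ 42, about 38 mm above the reported TCP. They closed above the torch, which hasn't moved. I trust the cameras: reopen, go lower in small steps, watch the force and check the tips.

Request:
{"api": "apply_moves", "payload": {"deltas": [[0,0,0,0,0,0,1],[0,0,0,0,0,0,1],[0,0,0,0,0,0,1],[0,0,0,0,0,0,1],[0,0,0,0,0,0,1]]}}

```text
time: 3.5
eef_pos: [420.3, -254.7, 4.2]
tool_rot: [-2.577, -1.797, 0.0]
contact_force: [0.2, 0.1, -0.4]
opening: 60.9
```

Request:
{"api": "apply_moves", "payload": {"deltas": [[0,0,0,0,0,0,1],[0,0,0.5,0,0,0,1],[0,0,1.0,0,0,0,1],[0,0,1.5,0,0,0,1],[0,0,2.0,0,0,0,1]]}}

```text
time: 3.92
eef_pos: [420.0, -254.5, -16.6]
tool_rot: [-2.576, -1.796, 0.0]
contact_force: [-0.3, -0.5, -0.1]
opening: 85.3
```

```bash
python3 - <<'E'
from h import *
from plant import cams
p,psi,z,s=pose();print(s["time"],p,psi,s["opening"],s["contact_force"])
c=cams.read_camera("wrist");C=cloud(c);D=(C-p)
a=np.radians(psi);X=D[...,0]*np.cos(a)+D[...,1]*np.sin(a);Y=D[...,0]*np.sin(a)-D[...,1]*np.cos(a)
for sg in(1,-1):
    m=(abs(X)<14)&(Y*sg>30)&(Y*sg<62)&(C[...,2]>7)&(C[...,2]<90)
    z_=C[...,2][m];print(sg,m.sum(),np.percentile(z_,[0,1,3,10]) if m.any() else 0,Y[m].min(),Y[m].max(),X[m].min(),X[m].max())
a=cams.read_camera("scene");C=cloud(a);cv2.imwrite("pics/f.png",cv2.resize(np.hstack([a["img"][230:330,210:330,::-1],a["img"][230:330,210:330,::-1]])[:, :120],(600,500),interpolation=cv2.INTER_CUBIC))
D=C-p;X=D[...,0]*np.cos(np.radians(psi))+D[...,1]*np.sin(np.radians(psi));Y=D[...,0]*np.sin(np.radians(psi))-D[...,1]*np.cos(np.radians(psi))
m=(abs(X)<20)&(abs(Y)>30)&(abs(Y)<65)&(C[...,2]>7)&(C[...,2]<90);print("scene",m.sum(),np.sort(C[...,2][m])[:12].round())
E
```

```text
3.9167 [ 419.9668059  -254.47702255  -16.5717861 ] 69.7716925461925 85.30739234689533 [-0.25604602 -0.53980148 -0.05488927]
1 5944 [27.19189991 30.93302043 34.43857363 42.76969861] 37.007878619933436 61.999758122339415 -13.227337874008512 13.752918100636226
-1 5483 [26.76503324 30.86361372 34.1855046  41.90606342] -61.99936643746514 -37.64840720255666 -12.946808804138369 13.998419052087321
scene 124 [26. 29. 29. 29. 30. 31. 32. 32. 32. 33. 34. 34.]
```

Request:
{"api": "apply_moves", "payload": {"deltas": [[0,0,0.3,0,0,0,0.45],[0,0,0.6,0,0,0,0.45],[0,0,0.8,0,0,0,0.45],[0,0,0.8,0,0,0,0.45],[0,0,0.8,0,0,0,0.45]]}}

```text
time: 4.43
eef_pos: [420.2, -254.7, -23.9]
tool_rot: [-2.577, -1.797, 0.0]
contact_force: [-0.6, -0.0, 0.6]
opening: 38.7
```

```bash
cat >tip.py <<'E'
from h import *
from plant import cams
import sys
lo,hi=map(float,sys.argv[1:3])
p,psi,z,s=pose();print(s["time"],p,psi,s["opening"],s["contact_force"])
a=np.radians(psi)
for n in("wrist","scene"):
    C=cloud(cams.read_camera(n));D=C-p
    X=D[...,0]*np.cos(a)+D[...,1]*np.sin(a);Y=D[...,0]*np.sin(a)-D[...,1]*np.cos(a)
    for sg in(1,-1):
        m=(abs(X)<16)&(Y*sg>lo)&(Y*sg<hi)&(C[...,2]>5)&(C[...,2]<90)
        print(n,sg,m.sum(),np.sort(C[...,2][m])[[0,2,5,10,20]].round() if m.sum()>20 else 0,"Ymin",abs(Y[m]).min() if m.any() else 0)
E
python3 tip.py 15 50
```

```text
4.4333 [ 420.20607143 -254.65185532  -23.89327974] 69.77395841786841 38.670398013085965 [-0.61480776 -0.04991229  0.64876267]
wrist 1 9194 [ 8.  9. 10. 10. 12.] Ymin 15.045428165702946
wrist -1 8882 [ 9.  9. 10. 10. 12.] Ymin 15.174822439572466
scene 1 145 [12. 14. 18. 20. 26.] Ymin 19.07660441903122
scene -1 73 [ 9. 13. 14. 18. 25.] Ymin 15.025652056383976
```

Fingertips are now about 9 mm above the bench, straddling the torch. I lower 3 mm more and close.

Request:
{"api": "apply_moves", "payload": {"deltas": [[0,0,0.3,0,0,0,0.45],[0,0,0.3,0,0,0,0.2],[0,0,0.3,0,0,0,0],[0,0,0.3,0,0,0,0],[0,0,0.3,0,0,0,0]], "newtons": 70}}

```text
time: 4.95
eef_pos: [420.3, -254.7, -26.6]
tool_rot: [-2.577, -1.797, -0.0]
contact_force: [-0.7, 0.8, 3.2]
opening: 19.4
```

Request:
{"api": "apply_moves", "payload": {"deltas": [[0,0,0,0,0,0,0],[0,0,0,0,0,0,0],[0,0,-1,0,0,0,0],[0,0,-3,0,0,0,0],[0,0,-5,0,0,0,0]]}}

```text
time: 5.37
eef_pos: [419.0, -253.8, 23.1]
tool_rot: [-2.575, -1.795, 0.001]
contact_force: [-0.4, 0.0, -0.6]
opening: 19.2
```

```bash
cat >tor.py <<'E'
from h import *
from plant import cams
p,psi,z,s=pose();print(s["time"],p,psi,s["opening"],s["contact_force"])
for n in("wrist","scene","top"):
    c=cams.read_camera(n);C=cloud(c);cv2.imwrite(f"pics/now_{n}.png",c["img"][...,::-1])
    D=C-p;a=np.radians(psi);X=D[...,0]*np.cos(a)+D[...,1]*np.sin(a);Y=D[...,0]*np.sin(a)-D[...,1]*np.cos(a)
    for sg in(1,-1):   # torch outside the fingers, both ends
        m=(X*sg>25)&(X*sg<110)&(abs(Y)<25)&(C[...,2]>p[2]+15)&(C[...,2]<p[2]+75)
        if n=="wrist" and sg<0: continue
        Q=C[m]
        if len(Q)>20:
            h=[np.percentile(C[...,2][m&(abs(X)>l)&(abs(X)<l+15)],97).round(1) for l in(30,45,80) if (m&(abs(X)>l)&(abs(X)<l+15)).sum()>4]
            print(n,sg,len(Q),"Xrange",X[m].min().round(),X[m].max().round(),"Ymid",np.median(Y[m]).round(1),"top z at 30/45/80 rel",np.array(h)-p[2])
E
python3 tor.py
```

```text
5.3667 [ 419.04462269 -253.76142161   23.08635314] 69.76664324630413 19.21360246427258 [-0.43946989  0.01047351 -0.59316881]
wrist 1 8342 Xrange 25.0 96.0 Ymid -0.8 top z at 30/45/80 rel [50.11364686 50.21364686 52.71364686]
scene 1 278 Xrange 34.0 95.0 Ymid 9.6 top z at 30/45/80 rel [56.81364686 56.91364686 59.41364686]
scene -1 416 Xrange -100.0 -25.0 Ymid 10.5 top z at 30/45/80 rel [56.31364686 56.81364686 58.41364686]
top 1 370 Xrange 25.0 94.0 Ymid 2.2 top z at 30/45/80 rel [54.71364686 54.61364686 56.71364686]
```

```bash
python3 tor.py
```

```text
5.5167 [ 421.88334448 -256.0076198    24.90254345] 69.77385300387765 19.101643803673 [ 0.28651147 -0.97767297 -1.28612893]
wrist 1 8345 Xrange 25.0 96.0 Ymid -1.1 top z at 30/45/80 rel [50.09745655 50.29745655 52.39745655]
scene 1 275 Xrange 35.0 96.0 Ymid 4.5 top z at 30/45/80 rel [51.69745655 51.59745655 53.29745655]
scene -1 402 Xrange -97.0 -25.0 Ymid 5.7 top z at 30/45/80 rel [50.79745655 50.69745655 52.69745655]
top 1 380 Xrange 25.0 96.0 Ymid -4.7 top z at 30/45/80 rel [48.99745655 49.89745655 51.69745655]
```

```bash
python3 -c "
import cv2,numpy as np
w=cv2.imread('pics/now_wrist.png');s=cv2.imread('pics/now_scene.png')[200:340,180:404]
cv2.imwrite('pics/g.png',cv2.resize(np.vstack([w,cv2.resize(s,(640,400))]),(480,600)))"
```

```text
(no output)
```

View pics/g.png

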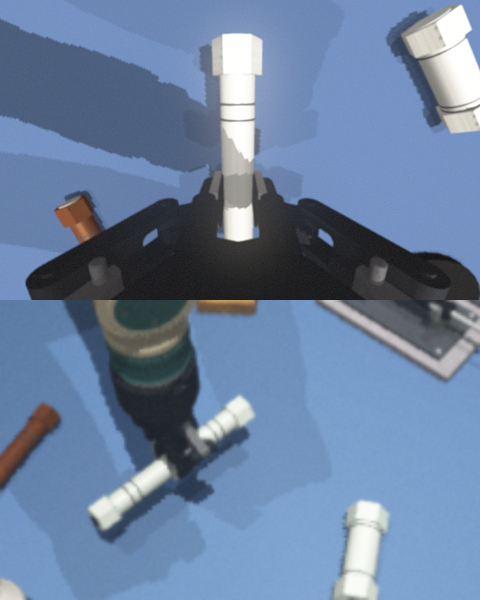

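Torch held level and centred: wrist shows it between the pads, ends at ±96 mm, axis about 39 mm above the reported TCP. Now carry it to above the vacant place (TCP z ≈ 75, axis ≈ 114).

Request:
{"api": "apply_moves", "payload": {"deltas": [[1,0,-2.5,0,0,-0.05,0],[4,-0.2,-5,0,0,-0.17,0],[7.5,-0.4,-5,0,0,-0.29,0],[11,-0.6,-5,0,0,-0.41,0],[14.5,-0.8,-5,0,0,-0.53,0]]}}

```text
time: 6.08
eef_pos: [462.5, -114.5, 72.6]
tool_rot: [-2.01, -2.413, 0.0]
contact_force: [2.0, 0.4, -1.8]
opening: 19.3
```

```bash
python3 -c "
from h import *
p,psi,z,s=pose();print(s['time'],p,psi,s['opening'],delta(p,psi,[577,259,75],167.5))"
```

```text
6.0833 [ 462.4874228  -114.4583514    72.57737389] 100.41624074332155 19.329351320267154 [34.66  18.015 -0.242 -1.171]
```

Request:
{"api": "apply_moves", "payload": {"deltas": [[3.4,1.75,0,0,0,-0.12,0],[6.8,3.5,0,0,0,-0.24,0],[10.2,5.25,0,0,0,-0.36,0],[13.6,7,0,0,0,-0.48,0],[17,8.75,0,0,0,-0.6,0]]}}

```text
time: 6.5
eef_pos: [518.0, 68.7, 71.7]
tool_rot: [-1.205, -2.899, 0.002]
contact_force: [0.3, 0.6, -1.5]
opening: 19.5
```

```bash
python3 -c "
from h import *
p,psi,z,s=pose();print(s['time'],p,psi,s['opening'],delta(p,psi,[577,259,75],167.5))"
```

```text
6.5 [517.95334933  68.74962502  71.70315165] 134.8626877170267 19.463994753812838 [ 9.32  17.606 -0.33  -0.57 ]
```

Request:
{"api": "apply_moves", "payload": {"deltas": [[1.8,3.4,0,0,0,-0.12,0],[3.6,6.8,0,0,0,-0.24,0],[5.4,10.2,0,0,0,-0.36,0],[7.2,13.6,0,0,0,-0.47,0],[8.7,16.5,-0.2,0,0,-0.57,0]]}}

```text
time: 6.92
eef_pos: [574.6, 246.8, 72.9]
tool_rot: [-0.34, -3.12, 0.002]
contact_force: [-0.0, -0.4, -0.9]
opening: 19.5
```

Request:
{"api": "apply_moves", "payload": {"deltas": [[0.4,0.4,0,0,0,0,0],[0.6,0.6,0,0,0,0,0],[0.6,0.6,0,0,0,0,0],[0.6,0.6,0,0,0,0,0]]}}

```text
time: 7.25
eef_pos: [569.7, 250.5, 73.9]
tool_rot: [-0.352, -3.119, 0.003]
contact_force: [-0.1, -0.4, -1.8]
opening: 19.2
```

```bash
python3 - <<'E'
from h import *
from plant import cams
import pickle
for i in range(2): c=cams.read_camera("wrist")
p,psi,z,s=pose();print(s['time'],p,psi,s['opening'],delta(p,psi,[577,259,75],167.5))
pickle.dump((c,cams.read_camera("top"),cams.read_camera("scene"),p,psi),open("w.pkl","wb"))
A=c["img"][...,::-1];cv2.imwrite("pics/h.png",cv2.resize(A,(800,500)))
C=cloud(c)
for nm,C in(("w",C),):
    D=C-p;a=np.radians(psi);X=D[...,0]*np.cos(a)+D[...,1]*np.sin(a);Y=D[...,0]*np.sin(a)-D[...,1]*np.cos(a)
    m=(X>30)&(X<99)&(abs(Y)<18)&(C[...,2]>95)&(C[...,2]<140);print("torch",X[m].max(),np.median(Y[m]),C[...,2][m&(X<60)].max()-p[2])
    for lo in(25,65):
        q=m&(X>lo)&(X<lo+25);print("  Y mid at X",lo,(Y[q].min()+Y[q].max())/2)
    for x in (46,-46):
      m=(abs(X-x)<12)&(abs(Y)<28)&(C[...,2]>52)&(C[...,2]<72)
      for sg in(1,-1):
        q=m&(Y*sg>8);print(x,sg,q.sum(),X[q].mean() if q.any() else 0,Y[q].mean() if q.any() else 0,C[...,2][q].max() if q.any() else 0)
E
```

```text
7.35 [570.46298118 250.24524239  74.62090552] 167.069038690261 18.948472811791763 [-0.441  1.    -0.038 -0.008]
torch 97.01332218618482 -0.7977540256045295 50.77779456746296
  Y mid at X 25 -0.8384380298711243
  Y mid at X 65 -0.9082753407200421
46 1 287 42.81310928643768 23.467659663339518 65.56109665627687
46 -1 0 0 0 0
-46 1 0 0 0 0
-46 -1 0 0 0 0
```

View pics/h.png

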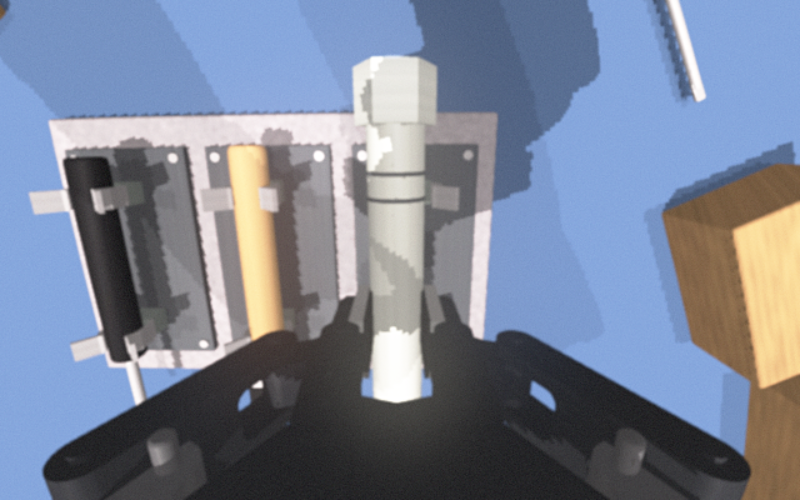

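```bash
python3 - <<'E'
from h import *
import pickle
c,t,s,p,psi=pickle.load(open("w.pkl","rb"))
a=np.radians(psi)
def loc(P):
    D=np.array(P)-p;return np.array([D[0]*np.cos(a)+D[1]*np.sin(a),D[0]*np.sin(a)-D[1]*np.cos(a),P[2]]).round(1)
def onp(px,z):
    n=np.r_[cv2.undistortPoints(np.array(px,float).reshape(1,1,2),c["K"],c["dist_coeffs"]).ravel(),1]
    r=n@c["R"];o=-c["R"].T@c["t"];return o+r*(z-o[2])/r[2]
sc=[onp((x/1.25,y/1.25),18) for x,y in((362,156),(468,155),(214,158),(319,156),(173,158))]
print("screws",[loc(q).tolist() for q in sc])
C=cloud(c)
for n,b in(("brush L",(163,152,183,164)),("brush R",(210,152,220,166)),("vac R",(346,148,366,166)),("drv L",(26,154,52,168)),("drv R",(78,146,112,164))):
    Q=C[b[1]:b[3],b[0]:b[2]].reshape(-1,3);Q=Q[(Q[:,2]>48)&(Q[:,2]<75)]
    if len(Q):
        L=np.array([loc(q) for q in Q]);print(n,len(Q),L.min(0),L.max(0),L.mean(0).round(1))
C=cloud(t);P=C.reshape(-1,3)
E
```

```text
screws [[63.5, -22.5, 18.0], [64.2, 45.6, 18.0], [62.8, -118.9, 18.0], [63.6, -50.3, 18.0], [63.0, -146.2, 18.0]]
brush L 240 [  38.7 -103.4   56. ] [ 47.2 -93.   66.7] [ 43.  -98.2  61.7]
brush R 140 [ 37.3 -74.5  58. ] [ 47.2 -64.5  68. ] [ 42.4 -69.   63.1]
vac R 344 [36.8 19.3 52.2] [48.7 31.4 68. ] [43.2 25.1 61.6]
drv L 361 [  36.3 -199.7   55.6] [  46.7 -188.4   67.4] [  41.6 -194.3   61.6]
drv R 219 [  37.7 -172.2   48. ] [  50.5 -158.2   67.8] [  43.9 -166.7   53.9]
```

The wrist view shows the vacant plate's screws at (362,156) and (468,155), the brush's clips, and the vacant right lip at (445,195). All of them put the seat about 12 mm along +Y and 4 mm along −X from the TCP, within 2 mm of the earlier top-camera estimate. I shift there, then lower to just over the lips.

Request:
{"api": "apply_moves", "payload": {"deltas": [[-0.4,1.2,0,0,0,-0.008,0],[-0.4,1.2,0,0,0,-0.008,0],[-0.4,1.2,1.5,0,0,-0.008,0],[-0.4,1.2,3,0,0,-0.008,0],[-0.4,1.2,3,0,0,-0.008,0]], "newtons": 100}}

```text
time: 7.87
eef_pos: [575.7, 261.8, 42.4]
tool_rot: [-0.338, -3.119, 0.003]
contact_force: [-0.4, -1.0, -2.4]
opening: 18.5
```

```bash
cat >chk.py <<'E'
from h import *
from plant import cams
import pickle
for i in range(2): c=cams.read_camera("wrist")
p,psi,z,s=pose();print(s['time'],p,psi,s['opening'],s['contact_force'])
a=np.radians(psi);C=cloud(c);D=C-p
X=D[...,0]*np.cos(a)+D[...,1]*np.sin(a);Y=D[...,0]*np.sin(a)-D[...,1]*np.cos(a);Z=C[...,2]
m=(X>25)&(X<100)&(abs(Y)<14)&(Z>p[2]+30)&(Z<p[2]+58)
for lo in(28,52,78):
    q=m&(X>lo)&(X<lo+12);print("torch X",lo,"Y",Y[q].min().round(1),Y[q].max().round(1),"top",np.percentile(Z[q],95).round(1))
print("Xend",X[m].max())
q=(X>34)&(X<52)&(Z>50)&(Z<74)
for sg in(1,-1):
    k=q&(Y*sg>11.5)&(Y*sg<30);print("lip",sg,k.sum(),[v[k].min().round(1) for v in(X,Y)],[v[k].max().round(1) for v in(X,Y,Z)] if k.any() else 0)
cv2.imwrite("pics/chk.png",c["img"][60:330,160:480,::-1].repeat(2,0).repeat(2,1))
E
python3 chk.py
```

```text
7.9667 [577.24092287 262.39445601  44.70601253] 167.63566458014512 18.285732923225822 [ 1.12976959  0.2223625  -1.60557556]
torch X 28 Y -12.3 9.7 top 93.5
torch X 52 Y -12.4 9.4 top 93.7
torch X 78 Y -13.9 13.5 top 96.1
Xend 97.59805367548145
lip 1 303 [np.float64(40.2), np.float64(11.5)] [np.float64(52.0), np.float64(19.0), np.float64(68.2)]
lip -1 299 [np.float64(40.5), np.float64(-21.8)] [np.float64(52.0), np.float64(-14.3), np.float64(68.4)]
```

View pics/chk.png

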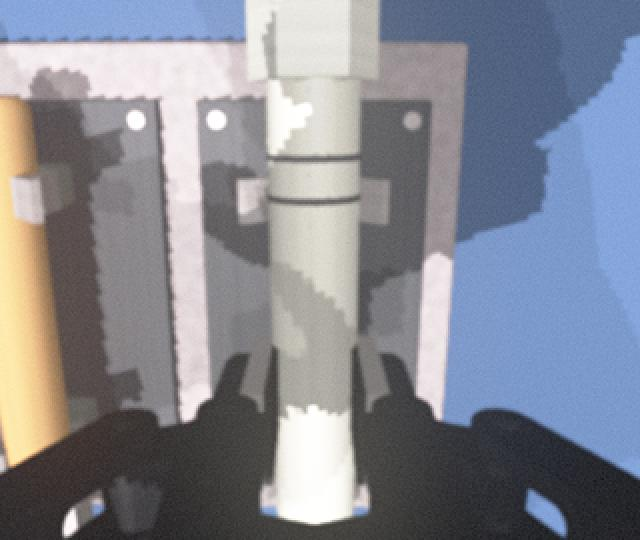

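Lips at Y −21.8 and +19.0 (centre −1.4), torch centre −1.4, lip X ≈ 46: lined up. The axis is at 82.5, so 34.5 mm to press.

Request:
{"api": "apply_moves", "payload": {"deltas": [[0,0,0.6,0,0,0,0],[0,0,1.2,0,0,0,0],[0,0,1.6,0,0,0,0],[0,0,2.0,0,0,0,0],[0,0,2.3,0,0,0,0]]}}

```text
time: 8.38
eef_pos: [578.5, 262.4, 22.8]
tool_rot: [0.339, 3.122, -0.001]
contact_force: [-0.9, -1.3, 5.0]
opening: 18.6
```

Request:
{"api": "apply_moves", "payload": {"deltas": [[0,0,0.3,0,0,0,0],[0,0,0.6,0,0,0,0],[0,0,0.9,0,0,0,0],[0,0,1.15,0,0,0,0],[0,0,1.15,0,0,0,0]]}}

```text
time: 8.8
eef_pos: [576.3, 261.8, 9.0]
tool_rot: [-0.338, -3.121, 0.003]
contact_force: [0.2, -1.6, -3.1]
opening: 18.6
```

```bash
python3 chk.py
```

```text
8.9 [576.26424389 261.81681915   9.16963894] 167.62699341353678 18.568651790433755 [-0.82464383 -1.82783116 -4.24961841]
torch X 28 Y -13.8 13.9 top 59.1
torch X 52 Y -11.2 10.2 top 59.1
torch X 78 Y -14.0 14.0 top 61.5
Xend 96.67474834634861
lip 1 586 [np.float64(39.3), np.float64(11.5)] [np.float64(51.6), np.float64(20.0), np.float64(67.8)]
lip -1 673 [np.float64(39.4), np.float64(-21.1)] [np.float64(51.7), np.float64(-11.5), np.float64(67.8)]
```

Axis now at about 48.1 mm and the push force went from +5 to negative, as expected for a snap. I let go and retreat.

Request:
{"api": "apply_moves", "payload": {"deltas": [[0,0,0,0,0,0,0.65],[0,0,0,0,0,0,0.65],[0,0,0,0,0,0,0.65],[0,0,0,0,0,0,0.65],[0,0,0,0,0,0,0.65]]}}

```text
time: 9.32
eef_pos: [578.5, 263.0, 11.4]
tool_rot: [0.338, 3.122, 0.002]
contact_force: [-0.5, 0.6, -1.4]
opening: 55.6
```

Request:
{"api": "apply_moves", "payload": {"deltas": [[0,0,0,0,0,0,0.65],[0,0,-1,0,0,0,0.65],[0,0,-3,0,0,0,0.65],[0,0,-6,0,0,0,0.65],[0,0,-9,0,0,0,0.65]]}}

```text
time: 9.73
eef_pos: [576.8, 262.3, 101.4]
tool_rot: [-0.338, -3.121, 0.001]
contact_force: [0.3, 0.3, 0.4]
opening: 55.5
```

Request:
{"api": "apply_moves", "payload": {"deltas": [[0,0,-3,0,0,0,0.65],[0,0,-5,0,0,0,0.65],[0,0,-5,0,0,0,0.65],[0,0,-5,0,0,0,0.65]]}}

```text
time: 10.07
eef_pos: [579.4, 263.1, 153.6]
tool_rot: [0.338, 3.119, 0.003]
contact_force: [-0.1, -0.7, -1.4]
opening: 55.4
```

```bash
python3 - <<'E'
from h import *
from plant import cams
import pickle
for i in range(2): c=cams.read_camera("wrist")
s_=cams.read_camera("scene");p,psi,z,s=pose();print(s['time'],p,s['opening'],s['contact_force'])
def rect(C,ctr,r,lo,hi):
    P=C.reshape(-1,3);P=P[~np.isnan(P[:,0])];Q=P[(np.linalg.norm(P[:,:2]-ctr,axis=1)<r)&(P[:,2]>lo)&(P[:,2]<hi)]
    return len(Q),cv2.minAreaRect(Q[:,:2].astype(np.float32)),np.percentile(Q[:,2],[50,95])
C=cloud(c);a=np.radians(167.6);D=C-[577,262,0]
X=D[...,0]*np.cos(a)+D[...,1]*np.sin(a);Y=D[...,0]*np.sin(a)-D[...,1]*np.cos(a)
for lo in(-90,-70,-20,10,60,80):
    q=(X>lo)&(X<lo+12)&(abs(Y)<16)&(C[...,2]>42)&(C[...,2]<70)
    if q.sum()>10:print(lo,"Y",((Y[q].min()+Y[q].max())/2).round(1),"top",np.percentile(C[...,2][q],95).round(1))
q=(abs(Y)<10)&(C[...,2]>50)&(C[...,2]<66);print("X ends",X[q].min(),X[q].max())
S0=pickle.load(open("a.pkl","rb"))["scene"]
print("short",rect(cloud(S0),[614,-240],70,10,60)[1],rect(cloud(s_),[614,-240],70,10,60)[1])
A=cv2.resize(c["img"][...,::-1],(480,300));B=cv2.resize(s_["img"][90:240,280:520,::-1],(480,300));cv2.imwrite("pics/fin.png",np.vstack([A,B]))
E
```

```text
10.2167 [576.64759851 262.19850082 149.42555108] 55.15853703792307 [0.54478745 0.09393406 0.00108033]
-90 Y -1.6 top 60.2
-70 Y -2.2 top 57.9
-20 Y -1.5 top 57.8
10 Y -2.0 top 58.0
60 Y -1.4 top 57.8
80 Y -0.5 top 60.3
X ends -94.15776337900107 97.02892461570669
short ((624.8350830078125, -244.35260009765625), (41.548736572265625, 105.01559448242188), 16.87574577331543) ((624.767333984375, -244.34432983398438), (41.65937805175781, 104.69979095458984), 16.8861026763916)
```

View pics/fin.png

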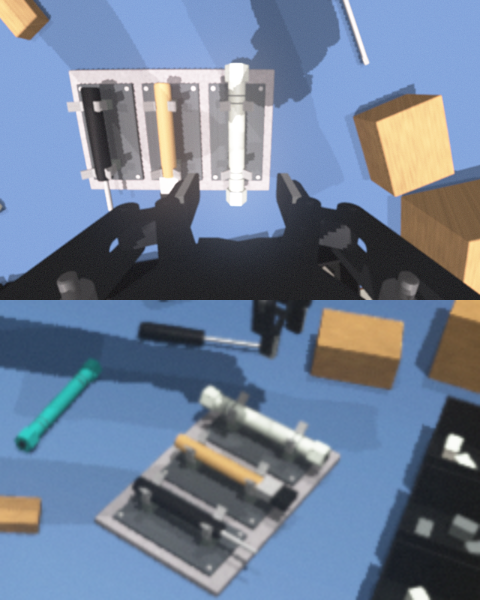

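The picture shows the torch in both clips, with a collar out at each end (wrist view: (237,75) and (236,198)). It is level, with the body top at about 58 mm at every point, so the axis is at about 47. The gripper is clear and the short torch hasn't moved.

```bash
python3 -c "
from plant import robot
print(robot.sign_off())"
```

```text
the job is handed in; nothing more can be done
None
```

The long torch is snapped into both clips of the vacant place, the gripper has let go and backed off about 140 mm, and the job is handed in at about 10 s of robot time. Sign-off gave no verdict.

**Last checks (wrist camera):**
- **Height and level:** the body top is at about 58 mm at four points along it, so the axis is level at about 47 mm (the seat is at 48).
- **Across:** just before pressing, the torch was centred between the clip lips to within measurement error. The top camera's estimate of the seat differed from the wrist camera's by about 2 mm, and I used the wrist camera's.
- **Along and angle:** it is within a few mm of centre and about 1° of the place's axis, with a collar out either side.
- **Short torch:** it moved less than 0.1 mm in the scene camera.
- **Contact:** the force reading was about zero after the retreat.

**What disagreed or failed:**
- **First grasp:** it closed on nothing. Both depth views showed the shut fingertips about 38 mm above the reported TCP height. I went lower using the cameras instead, and the second grasp held.
- **Opening reading:** it showed about 19 mm on the 22 mm body.
- **Position readings:** they varied by 2–4 mm while the arm settled.

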